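# Rock the jammed rocker stamp free of its stand

### The arm

A 7-joint arm with a two-finger parallel gripper is mounted at the origin on the work surface. World frame = base frame: x ahead of the robot, y to its left, z up, the work surface at z = 0. Lengths are in m, angles in rad, forces in N, time in s.
With the tool pointing down it reaches from about 0.4 to 0.875 m from the base axis. Payload 19.3 kg.
Tool frame: the origin (TCP) lies between the finger pads; the fingertips stand manip.nose_length ahead of it and the grasp point (between the pads) lies 11 mm behind it (manip.nose_length is the distance from the TCP to the fingertips, in m); z points along the fingers, y is the line along which they close (so a half turn about z gives the same grasp; the last joint's range is limited). The gripper opens to 85 mm and grips with 20 to 120 N. Pads are 22 mm wide; open, the fingers measure 114 mm over their backs; the gripper's body (76 mm by 85 mm) begins 54 mm behind the grasp point. The pads swing forward as they close: fully open they stand 13 mm farther back than shut.
Start: joints at [1.108, 0.521, -0.036, 1.599, 0.021, 1.021, -0.113], TCP at [0.239, -0.577, 0.215] pointing down, gripper open.
Joint ranges: [-2.91, 2.91], [-0.3, 2.13], [-1.5, 1.42], [0.17, 2.43], [-1.26, 4.41], [0.16, 1.93], [-2.52, 2.52]. Speed limits (rad/s): [1.89, 1.89, 2.39, 2.39, 3.01, 3.01, 3.01].

### API

Orientations are given as a unit quaternion [x, y, z, w].
In Python, from bench import manip gives the robot as it stands. The module is installed in compiled form; this text tells all that it offers.
- The arm moves only by the tool drive_tool, never from a script. Its arguments are lists of equal length, an entry for each row: "linear": the shift along the tool's x, y, z in m, a list of three; "dr": the turn, a rotation vector about the tool's x, y, z in rad, a list of three. In form: {"linear": [[dx, dy, dz], ...], "dr": [[rx, ry, rz], ...]}. A call has 1 to 12 rows; each row is the pose to reach, as a shift and turn from the pose commanded when the call began, along the tool's axes at that moment; what a row does not reach only later rows make up. A row lasts 1/8 s, in which the tool goes at most 62.5 mm and 10.7 degrees, less where a joint would pass 70% of its speed; a pose out of reach is approached as far as the arm can. A call with a gripper value outside its range is refused whole. "fingers" is the finger opening in m, from 0 to 0.0854, set as the call begins (left out, the last holds). The fingers move at their own pace and stop on an object; "grip_force" is the grip in N (left out, the last holds). Time passes only in rows, so rows that repeat a pose let the fingers close. It gives the time, the measured TCP pose, the force, the opening and the grip force at its end, in the units of the state.
- manip.read_state(): the state, without advancing time (a new reading comes with each control period).
- manip.read_camera(name): name is "scene" or "top" or "wrist"; returns a dict with "color" (400x640x3 uint8, red, green, blue), "z_map" (400x640 float32, m along the optical axis (not along the pixel's ray), 0 where there is no reading), "fx", "fy", "cx", "cy" (pixels), "dist" ([k1, k2, p1, p2, k3] as OpenCV has them; the pictures are not rectified), "position" and "orientation" of the camera in the world; the wrist camera has in their place "tool_from_camera" (4x4, takes a point from camera to tool coordinates, whose origin is the TCP and whose axes are the flange's). Camera axes: x right, y up, looking along -z (the intrinsics and any distortion apply to the point x, -y, -z); pixel columns grow to the right and rows downward; lengths in m; the calibration is good to about 2 mm. A picture is of the moment at which its call begins: read the wrist's pose just before it.
- manip.job_done(): hands the job in; it is judged then, once.
The state is a dict: "clock": time; "q": joint angles; "qd": joint speeds; "tau": joint torques, N m; "ee_pos": TCP position; "ee_rot": TCP orientation; "ft_force": force on the tool from outside, world axes, zero at the start; "wrist_torque": the same for the moment, N m; "grip_width": finger opening in m; "finger_force": force on a finger pad.
Only numpy, scipy, OpenCV 4.12 (cv2) and the standard library are available. Lean on these libraries where they do the work, as an engineer would, in place of code of your own. Each camera call takes 0.05 s, during which the arm holds its last target. There are 200 camera calls.

### The job

The rocker stamp (the one with the flat bar handle) is jammed in its plywood stand on the craft table. Take it by the handle and, while it is still down in the stand, rock it well over to one side and then to the other until both stiff keepers are pushed back and it comes free; then lift it straight up and finish while still holding it upright and still, just clear above the stand. Leave the round stamp, the tape, the glue and the scissors alone.

Things in the scene. Friction and masses are not known exactly. Their poses are not given: they have to be found in the camera images.
- stamp_grip (a point): Centre of the rocker stamp's wooden bar handle: 46 mm along the stamp's x, 24 mm along y, 44 mm tall. Seated, this point is 88 mm above the stand's underside and the handle spans 66 to 110 mm. Below it a wooden shank, 50 mm along x, 16 mm along y. Stamp loose, 130-250 g, 102 mm tall. z up along the stamp; x, y agree with the stand's while seated.
- stamp_foot (a point): Lowest point of the stamp's round black foot (a bar of 28 mm diameter, 60 mm long, lying along the stamp's x), 80 mm straight below stamp_grip. Seated, it is 8 mm above the stand's underside. It is fully out when above the keepers' tops: a lift of 50 mm.
- stand: Fixed plywood stand, 88 mm along x, 94 mm along y; origin at the centre of its underside, z up. End plates are 44 mm high. Two white keepers (58 mm along x, 12 mm thick, 35 to 58 mm above the underside) stand one each side (+y, -y) of the shank and reach over the foot, so that pulling straight up jams (over 40 N).
- stand_axis (a point): Point at the stand's centre, 22 mm above its underside, on the axis of the seated foot, which lies along the stand's x in a 30 mm wide channel. The stamp rocks about this axis, leaning to the stand's +y or -y. A lean of about 0.2 rad pushes that side's keeper back by 6 mm, 0.25 rad by 8 mm.
- keeper_l (a joint): How far the white keeper on the stand's +y side is pushed outwards (m): 0 close to the shank, at most 0.010. Starts at 0 to 0.0015. Stiff (about 10 N), no spring: it stays where it is pushed. The foot passes freely once both keepers are back by 0.006 or more.
- keeper_r (a joint): The same for the keeper on the stand's -y side (m), growing towards -y.
- round_stand: Fixed plywood block 80 x 80 x 30 mm with a round hole, which holds the round stamp; origin at the centre of its underside. To be left alone.
- round_stamp: Round wooden stamp, 42 mm diameter, 70 mm tall, standing 8 mm above the table in the round stand; origin at the centre of its underside. To be left alone.
- tape: Roll of tape, a ring of 84 mm diameter, 19 mm tall, lying on the table. Origin at the centre of its underside. To be left alone.
- glue: White glue bottle, 48 mm diameter, 110 mm tall, standing on the table. Origin at the centre of its underside. To be left alone.
- scissors: Scissors lying flat, about 180 mm long, 10 mm thick. Origin near the pivot, at table height. To be left alone.

How it is judged:
On the way, in this order (a step that is already met when the one before it is completed fails the run):
1. the stamp is leaned to one side in the stand and has pushed that keeper back by more than 4.5 mm (((value of joint keeper_l above 0.0045 m and y of stamp_grip in the frame of stand above 0.008 m and z of stamp_foot in the frame of stand below 0.014 m) or (value of joint keeper_r above 0.0045 m and y of stamp_grip in the frame of stand below -0.008 m and z of stamp_foot in the frame of stand below 0.014 m))), for 0.05 s.
2. both keepers are pushed back by more than 4.5 mm with the stamp still down in the stand (foot less than 6 mm above its seat) (value of joint each of keeper_l, keeper_r above 0.0045 m and z of stamp_foot in the frame of stand below 0.014 m), for 0.05 s.
At the end, for the whole second after the job is handed in: Both keepers are back over 4.5 mm; the gripper holds the stamp upright (within 0.2 rad) and still over the stand (within 40 mm sideways), the foot's lowest point 59 to 120 mm above the stand's underside (1 to 62 mm above the keepers), touching only the fingers (z of stamp_foot in the frame of stand between 0.059 and 0.12 m and horizontal distance between stamp_foot and stand below 0.04 m and angle between stamp_grip's own z axis and vertical below 0.2 rad and contact force between the fingers and stamp above 2 N and contact force between stamp and stand below 0.05 N and linear speed of stamp below 0.02 m/s and value of joint each of keeper_l, keeper_r above 0.0045 m); the arm keeps its last pose, push and grip.
It fails at once if the round stamp is moved by more than 20 mm (distance of round_stamp from where it was at the start of the episode above 0.02 m).
It fails at once if the tape is moved by more than 20 mm (distance of tape from where it was at the start of the episode above 0.02 m).
It fails at once if the glue bottle is moved by more than 20 mm (distance of glue from where it was at the start of the episode above 0.02 m).
It fails at once if the scissors are moved by more than 20 mm (distance of scissors from where it was at the start of the episode above 0.02 m).
It also fails if it takes over 35 s, if anything falls off the work surface, if the arm or the gripper's body presses on something with over 40 N, if the wrist force passes 120 N, or if a joint passes its speed limit or range.

## Working session

There is one attempt and no reset: what is moved stays moved. The work goes in short steps, Python scripts to look and compute and a tool call to move; the robot and the scene stay as the last step left them, time stands still between calls to the robot, and variables do not carry over. Pictures are saved under pics/ and viewed, at most 10 in all, crops included, and the job is handed in when it is done.

Besides the shell and the picture viewer there is one more tool, called after "Call:" as name(argument=value, ...) on one line, values as JSON. drive_tool: Moves the arm, as the interface text tells. Its arguments: {"type":"object","properties":{"linear":{"type":"array"},"dr":{"type":"array"},"fingers":{"type":"number"},"grip_force":{"type":"number"}},"required":["linear","dr"]}

```bash
mkdir -p pics; ls; cat > h.py <<'E'
import numpy as np, cv2
from scipy.spatial.transform import Rotation as R
from bench import manip
def save(c,n): cv2.imwrite(f'pics/{n}.png',c['color'][:,:,::-1])
def cam_pose(c,st=None):
    if 'position' in c:
        o=np.array(c['orientation'])
        Rm=R.from_quat(o).as_matrix() if o.size==4 else o.reshape(3,3)
        return Rm,np.array(c['position'])
    T=np.array(c['tool_from_camera']); Rt=R.from_quat(st['ee_rot']).as_matrix()
    return Rt@T[:3,:3], Rt@T[:3,3]+np.array(st['ee_pos'])
def rays(c,uv):
    K=np.array([[c['fx'],0,c['cx']],[0,c['fy'],c['cy']],[0,0,1]])
    p=cv2.undistortPoints(np.array(uv,float).reshape(-1,1,2),K,np.array(c['dist'],float))[:,0]
    return np.c_[p[:,0],-p[:,1],-np.ones(len(p))]
def pts(c,uv,st=None):  # by depth
    Rm,t=cam_pose(c,st); uv=np.array(uv,int).reshape(-1,2)
    return (rays(c,uv)*c['z_map'][uv[:,1],uv[:,0]][:,None])@Rm.T+t
def plane(c,uv,z,st=None):
    Rm,t=cam_pose(c,st); d=rays(c,uv)@Rm.T
    return t+d*((z-t[2])/d[:,2])[:,None]
E
python3 - <<'E'
from h import *
s=manip.read_state(); print({k:np.round(v,3) for k,v in s.items()}, manip.nose_length)
for n in ('scene','top','wrist'):
    c=manip.read_camera(n); save(c,n+'0'); print(n,c['fx'],c['dist'],c.get('position'),c.get('orientation'),c.get('tool_from_camera'))
a=[cv2.imread(f'pics/{n}0.png') for n in('scene','top')]
E
```

```text
pics
{'clock': np.float64(0.0), 'q': array([ 1.108,  0.522, -0.036,  1.6  ,  0.021,  1.021, -0.113]), 'qd': array([ 0.   , -0.   , -0.   , -0.002, -0.001,  0.   , -0.001]), 'tau': array([ 0.0000e+00, -9.2711e+01,  1.9800e+00, -3.6995e+01,  1.8000e-02,
        8.0000e-03, -0.0000e+00]), 'ee_pos': array([ 0.239, -0.577,  0.214]), 'ee_rot': array([ 0.981,  0.195, -0.   , -0.001]), 'ft_force': array([ 0.583, -1.627,  1.141]), 'wrist_torque': array([ 0.039, -0.008,  0.02 ]), 'finger_force': np.float64(0.0), 'grip_width': np.float64(0.085)} 0.008
scene 472.0162661487816 [-0.04771922  0.          0.          0.          0.        ] [1.42714948 0.39680096 0.91898628] [0.21923279 0.34799469 0.76249891 0.49943176] None
top 508.0781543579805 [-0.1283111  0.         0.         0.         0.       ] [ 0.49178196 -0.02015682  1.39416905] [-0.02640568  0.02768682  0.71245987 -0.70066905] None
wrist 311.3383856468709 [0.0189716 0.        0.        0.        0.       ] None None [[ 6.60585949e-04  9.55219919e-01  2.95896046e-01  7.64053525e-02]
 [ 9.99999558e-01 -4.33097084e-04 -8.34356180e-04 -1.99428847e-04]
 [-6.68841928e-04  2.95896467e-01 -9.55219783e-01 -1.58728686e-01]
 [ 0.00000000e+00  0.00000000e+00  0.00000000e+00  1.00000000e+00]]
```

View pics/top0.png

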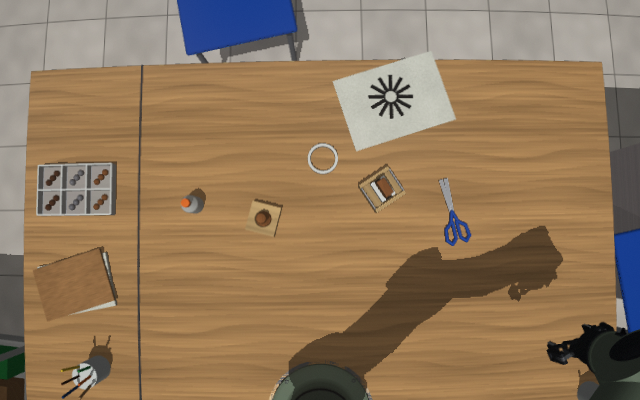

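View pics/scene0.png

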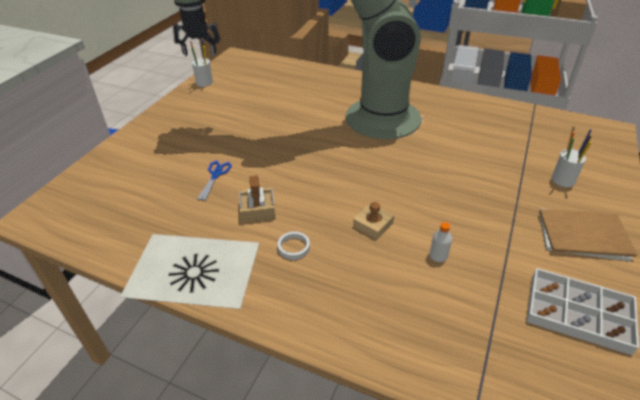

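The top view shows the rocker stamp's stand at about (381,188), turned by about 30°. The tape is at (322,158), the scissors at (453,215) and the round stamp at (263,217). I'll measure the stand with the depth map.

```bash
python3 - <<'E'
from h import *
c=manip.read_camera('top'); im=c['color'][155:222,345:417]
cv2.imwrite('pics/crop1.png',cv2.resize(im[:,:,::-1],None,fx=8,fy=8,interpolation=cv2.INTER_CUBIC))
vv,uu=np.mgrid[155:222,345:417]; uv=np.c_[uu.ravel(),vv.ravel()]
P=pts(c,uv); 
for lo,hi in((.015,.13),(.09,.13),(.05,.07),(.035,.05)):
    m=(P[:,2]>lo)&(P[:,2]<hi); Q=P[m]
    if len(Q)>4:
        r=cv2.minAreaRect((Q[:,:2]*1000).astype(np.float32)); print(lo,hi,m.sum(),np.round(Q.mean(0),3),np.round(r[0],1),np.round(r[1],1),r[2])
E
```

```text
0.015 0.13 1167 [ 0.602 -0.173  0.052] [ 602.9 -174.5] [87.6 94.9] 32.57959747314453
0.09 0.13 185 [ 0.602 -0.174  0.109] [ 603.1 -174.6] [45.3 24.9] 32.84198760986328
0.05 0.07 154 [ 0.599 -0.168  0.057] [ 602.3 -174.3] [83.3 93.5] 33.280662536621094
0.035 0.05 488 [ 0.602 -0.176  0.042] [ 602.9 -174.6] [87.6 94.7] 32.57959747314453
```

View pics/crop1.png

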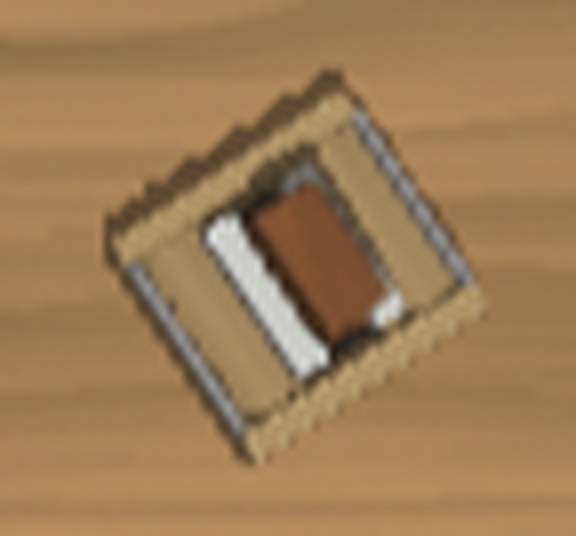

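```bash
cat >> h.py <<'E'
def goal(p,yaw=32.7,lean=0):
    """lin, dr from current measured tool pose to TCP p, tool x at yaw (deg), lean about stand x"""
    s=manip.read_state(); R0=R.from_quat(s['ee_rot'])
    Rg=R.from_euler('z',yaw,degrees=True)*R.from_euler('x',lean)*R.from_euler('x',np.pi)
    return np.round(R0.inv().apply(np.array(p)-s['ee_pos']),4),np.round((R0.inv()*Rg).as_rotvec(),4)
E
python3 -c "
from h import *
print(goal([.603,-.1745,.2]))"
```

```text
(array([ 0.4903, -0.2328,  0.0148]), array([-0.0007,  0.    , -0.1779]))
```

Call:
drive_tool(linear=[[0.05, -0.02, 0], [0.1, -0.05, 0], [0.16, -0.08, 0], [0.22, -0.1, 0.003], [0.27, -0.13, 0.006], [0.32, -0.15, 0.009], [0.37, -0.18, 0.012], [0.42, -0.2, 0.014], [0.46, -0.22, 0.015], [0.49, -0.233, 0.015], [0.49, -0.233, 0.015], [0.49, -0.233, 0.015]], dr=[[0, 0, -0.02], [0, 0, -0.04], [0, 0, -0.06], [0, 0, -0.08], [0, 0, -0.1], [0, 0, -0.12], [0, 0, -0.14], [0, 0, -0.16], [0, 0, -0.17], [0, 0, -0.178], [0, 0, -0.178], [0, 0, -0.178]], fingers=0.06, grip_force=60)

```text
clock: 1.7
ee_pos: [0.6022, -0.1752, 0.1998]
ee_rot: [0.96, 0.281, -0.0, 0.0]
ft_force: [-0.2, -1.6, -0.2]
grip_width: 0.0601
finger_force: 0.0
```

```bash
python3 - <<'E'
from h import *
s=manip.read_state(); c=manip.read_camera('wrist'); save(c,'w1')
print(s['clock'],np.round(s['ee_pos'],4),np.round(s['q'],2),s['grip_width'])
vv,uu=np.mgrid[0:400,0:640]; uv=np.c_[uu.ravel(),vv.ravel()]; P=pts(c,uv,s)
near=np.hypot(P[:,0]-.603,P[:,1]+.1745)<.07
for lo,hi in((.1,.118),(.052,.062),(.038,.049)):
    m=near&(P[:,2]>lo)&(P[:,2]<hi); Q=P[m]
    if len(Q)>4:
        r=cv2.minAreaRect((Q[:,:2]*1000).astype(np.float32)); print(lo,hi,m.sum(),np.round(Q.mean(0),3),np.round(r[0],1),np.round(r[1],1),r[2])
# fingers in tool frame
Rt=R.from_quat(s['ee_rot']); T=Rt.inv().apply(P-s['ee_pos'])
m=(c['z_map'].ravel()>0)&(np.abs(T[:,1])<.07)&(np.abs(T[:,0])<.03)&(T[:,2]<.03)
for sg in(1,-1):
    q=T[m&(sg*T[:,1]>0)]
    if len(q): print(sg,len(q),np.round(np.percentile(q,[1,50,99],axis=0),4).tolist())
print(goal([.603,-.1745,.083]))
E
```

```text
1.7 [ 0.6022 -0.1752  0.1998] [ 0.31  0.54 -0.18  1.6   0.11  1.   -0.9 ] 0.06012473996035328
0.1 0.118 1512 [ 0.609 -0.173  0.109] [ 607.3 -174.1] [45.5 23.9] 32.268760681152344
0.052 0.062 950 [ 0.611 -0.172  0.058] [ 607.7 -174.5] [57.4 42.4] 32.7266731262207
0.038 0.049 2075 [ 0.614 -0.17   0.044] [ 607.3 -174.3] [87.  94.3] 32.64519500732422
1 20520 [[-0.0091, 0.0013, -0.1099], [0.0122, 0.041, -0.0891], [0.0201, 0.0642, -0.0289]]
-1 20560 [[-0.009, -0.0642, -0.1099], [0.0121, -0.041, -0.089], [0.0201, -0.0011, -0.0288]]
(array([ 0.0014, -0.0005,  0.1169]), array([ 0.0001,  0.0007, -0.0012]))
```

View pics/w1.png

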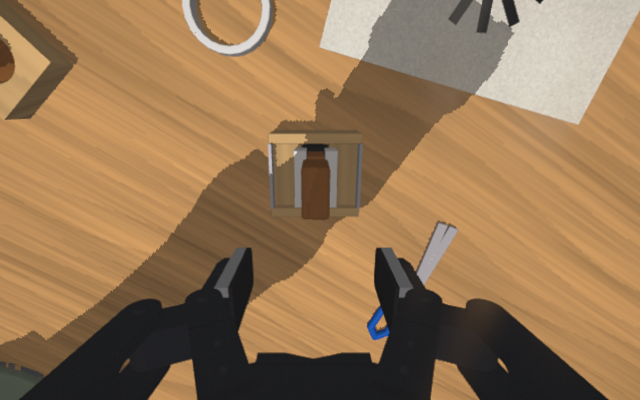

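The stand is centred in the wrist view at about (316,178), and the fingers are symmetric about column 314. I'm using the wrist-based centre of (0.607, -0.174), which means a shift of about +4 mm in tool x and +2 mm in tool y on the way down.

Call:
drive_tool(linear=[[0.002, 0.001, 0.03], [0.004, 0.002, 0.06], [0.0043, 0.0018, 0.085], [0.0043, 0.0018, 0.105], [0.0043, 0.0018, 0.117], [0.0043, 0.0018, 0.117]], dr=[[0, 0, 0], [0, 0, 0], [0, 0, 0], [0, 0, 0], [0, 0, 0], [0, 0, 0]])

```text
clock: 2.5
ee_pos: [0.607, -0.174, 0.0826]
ee_rot: [0.96, 0.281, -0.0, -0.0]
ft_force: [-0.5, 0.2, -0.4]
grip_width: 0.0601
finger_force: 0.0
```

Call:
drive_tool(linear=[[0, 0, 0], [0, 0, 0], [0, 0, 0], [0, 0, 0], [0, 0, 0], [0, 0, 0]], dr=[[0, 0, 0], [0, 0, 0], [0, 0, 0], [0, 0, 0], [0, 0, 0], [0, 0, 0]], fingers=0.0, grip_force=60)

```text
clock: 3.25
ee_pos: [0.6079, -0.1739, 0.084]
ee_rot: [0.96, 0.281, 0.001, 0.0]
ft_force: [-1.6, 0.4, 6.4]
grip_width: 0.0221
finger_force: 59.0
```

```bash
python3 - <<'E'
from h import *
s=manip.read_state(); c=manip.read_camera('wrist'); save(c,'w2')
print({k:np.round(s[k],4) for k in('clock','ee_pos','ft_force','wrist_torque','grip_width','finger_force')})
E
```

```text
{'clock': np.float64(3.25), 'ee_pos': array([ 0.6079, -0.1739,  0.084 ]), 'ft_force': array([-1.621 ,  0.3945,  6.3753]), 'wrist_torque': array([0.0499, 0.2852, 0.0245]), 'grip_width': np.float64(0.0221), 'finger_force': np.float64(58.9776)}
```

View pics/w2.png

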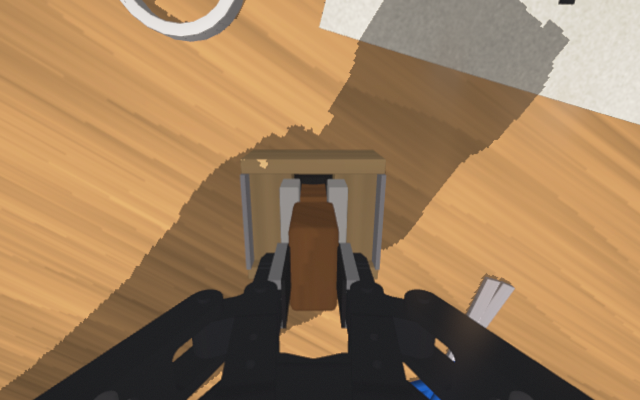

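The handle is gripped, with the opening at 22 mm and the stamp centred between the fingers (column about 314). Next I'll rock about the axis, which lies 62 mm ahead of the TCP.

Call:
drive_tool(linear=[[0, 0.0025, 0.0001], [0, 0.005, 0.0002], [0, 0.0074, 0.0004], [0, 0.0099, 0.0008], [0, 0.0123, 0.0012], [0, 0.0147, 0.0018], [0, 0.0165, 0.0023], [0, 0.0165, 0.0023]], dr=[[0.04, 0, 0], [0.08, 0, 0], [0.12, 0, 0], [0.16, 0, 0], [0.2, 0, 0], [0.24, 0, 0], [0.27, 0, 0], [0.27, 0, 0]])

```text
clock: 4.3
ee_pos: [0.6167, -0.1872, 0.0816]
ee_rot: [0.951, 0.279, -0.037, -0.13]
ft_force: [-2.4, 2.7, 7.3]
grip_width: 0.0221
finger_force: 59.6
```

```bash
cat >> h.py <<'E'
def chk(n):
    s=manip.read_state(); c=manip.read_camera('wrist'); save(c,n)
    print({k:np.round(s[k],4) for k in('clock','ee_pos','ft_force','wrist_torque','grip_width','finger_force')})
    Rm=R.from_euler('z',32.7,degrees=True).inv()
    print('lean',(Rm*R.from_quat(s['ee_rot'])*R.from_euler('x',-np.pi)).as_rotvec())
    hsv=cv2.cvtColor(c['color'],cv2.COLOR_RGB2HSV)
    P=pts(c,np.c_[np.tile(np.arange(640),400),np.repeat(np.arange(400),640)],s)
    L=Rm.apply(P-[.607,-.1742,0])
    m=((hsv[...,1]<60)&(hsv[...,2]>90)).ravel()&(abs(L[:,2]-.058)<.004)&(abs(L[:,0])<.03)&(abs(L[:,1])<.04)
    for sg in(1,-1):
        y=L[m&(sg*L[:,1]>0),1]
        if len(y): print('keeper side',sg,len(y),'y range',np.round(np.percentile(y,[2,98])*1000,1))
E
python3 -c "
from h import *
chk('w3')"
```

```text
{'clock': np.float64(4.3), 'ee_pos': array([ 0.6167, -0.1872,  0.0816]), 'ft_force': array([-2.406 ,  2.6678,  7.2642]), 'wrist_torque': array([0.9321, 0.7071, 0.0178]), 'grip_width': np.float64(0.0221), 'finger_force': np.float64(59.5959)}
lean [ 2.71255049e-01 -1.24390578e-03 -1.23306405e-04]
keeper side 1 1126 y range [ 8.6 20.1]
keeper side -1 628 y range [-29.5 -18.6]
```

View pics/w3.png

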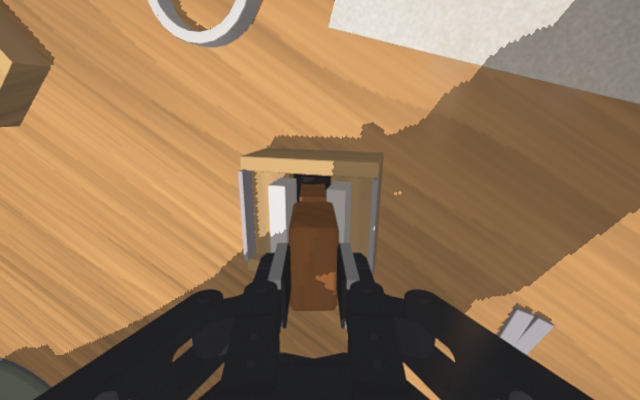

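The −y keeper's inner face is now about 18 mm from the centre against 8.6 mm for the other, so it has gone back about 9 mm. In the picture it sits further right, at column 340. Now the other side.

Call:
drive_tool(linear=[[0, -0.0043, 0.0002], [0, -0.0087, 0.0006], [0, -0.0129, 0.0014], [0, -0.0171, 0.0024], [0, -0.0195, 0.0031], [0, -0.0218, 0.004], [0, -0.0241, 0.0049], [0, -0.0264, 0.0059], [0, -0.0286, 0.007], [0, -0.0303, 0.0079], [0, -0.0319, 0.0088], [0, -0.0319, 0.0088]], dr=[[-0.07, 0, 0], [-0.14, 0, 0], [-0.21, 0, 0], [-0.28, 0, 0], [-0.32, 0, 0], [-0.36, 0, 0], [-0.4, 0, 0], [-0.44, 0, 0], [-0.48, 0, 0], [-0.51, 0, 0], [-0.54, 0, 0], [-0.54, 0, 0]])

```text
clock: 5.85
ee_pos: [0.5994, -0.1601, 0.082]
ee_rot: [0.951, 0.279, 0.039, 0.13]
ft_force: [2.7, -4.5, 3.8]
grip_width: 0.0222
finger_force: 59.3
```

```bash
python3 -c "
from h import *
chk('w4')"
```

```text
{'clock': np.float64(5.85), 'ee_pos': array([ 0.5994, -0.1601,  0.082 ]), 'ft_force': array([ 2.6782, -4.5066,  3.7613]), 'wrist_torque': array([-0.8626, -0.4879, -0.0045]), 'grip_width': np.float64(0.0222), 'finger_force': np.float64(59.2968)}
lean [-0.2727439  -0.00155703  0.0005371 ]
keeper side 1 644 y range [18.1 29. ]
keeper side -1 1253 y range [-28.8 -17.2]
```

Both keepers are back, with inner faces at about ±17–18 mm. I'll return to upright before lifting.

Call:
drive_tool(linear=[[0, 0.0043, 0.0002], [0, 0.0087, 0.0006], [0, 0.0129, 0.0014], [0, 0.0165, 0.0023], [0, 0.0165, 0.0023]], dr=[[0.07, 0, 0], [0.14, 0, 0], [0.21, 0, 0], [0.27, 0, 0], [0.27, 0, 0]])

```text
clock: 6.52
ee_pos: [0.6085, -0.1747, 0.084]
ee_rot: [0.96, 0.281, 0.001, -0.0]
ft_force: [-0.7, 0.7, 12.1]
grip_width: 0.0222
finger_force: 60.7
```

Call:
drive_tool(linear=[[0, 0, -0.006], [0, 0, -0.014], [0, 0, -0.022], [0, 0, -0.03], [0, 0, -0.03]], dr=[[0, 0, 0], [0, 0, 0], [0, 0, 0], [0, 0, 0], [0, 0, 0]])

```text
clock: 7.15
ee_pos: [0.6076, -0.1738, 0.1137]
ee_rot: [0.96, 0.282, 0.0, 0.0]
ft_force: [-0.3, -0.9, -1.7]
grip_width: 0.022
finger_force: 59.1
```

Call:
drive_tool(linear=[[0, 0, -0.01], [0, 0, -0.02], [0, 0, -0.03], [0, 0, -0.038], [0, 0, -0.042], [0, 0, -0.042], [0, 0, -0.042], [0, 0, -0.042]], dr=[[0, 0, 0], [0, 0, 0], [0, 0, 0], [0, 0, 0], [0, 0, 0], [0, 0, 0], [0, 0, 0], [0, 0, 0]])

```text
clock: 8.15
ee_pos: [0.6071, -0.1737, 0.1546]
ee_rot: [0.96, 0.282, -0.0, -0.0]
ft_force: [-0.2, 0.8, -1.3]
grip_width: 0.0222
finger_force: 59.1
```

```bash
python3 - <<'E'
from h import *
chk('w5'); s=manip.read_state(); c=manip.read_camera('wrist')
P=pts(c,np.c_[np.tile(np.arange(640),400),np.repeat(np.arange(400),640)],s)
h=c['color'].reshape(-1,3).astype(int); m=(h[:,0]-h[:,2]>35)&(h[:,0]<150)&(np.hypot(P[:,0]-.607,P[:,1]+.174)<.035)&(P[:,2]>.13)
print('handle top z',np.percentile(P[m,2],[5,50,95]),m.sum())
k=manip.read_camera('scene'); cv2.imwrite('pics/s5.png',cv2.resize(k['color'][120:260,180:340,::-1],None,fx=4,fy=4))
E
```

```text
{'clock': np.float64(8.15), 'ee_pos': array([ 0.6071, -0.1737,  0.1546]), 'ft_force': array([-0.1723,  0.7708, -1.3263]), 'wrist_torque': array([ 0.0079, -0.0194,  0.0326]), 'grip_width': np.float64(0.0222), 'finger_force': np.float64(59.0798)}
lean [ 3.59636116e-04  3.17202619e-04 -5.33196374e-06]
keeper side 1 846 y range [17.4 29. ]
keeper side -1 852 y range [-29.2 -17.8]
handle top z [0.14336849 0.17994099 0.18143248] 5389
```

View pics/s5.png

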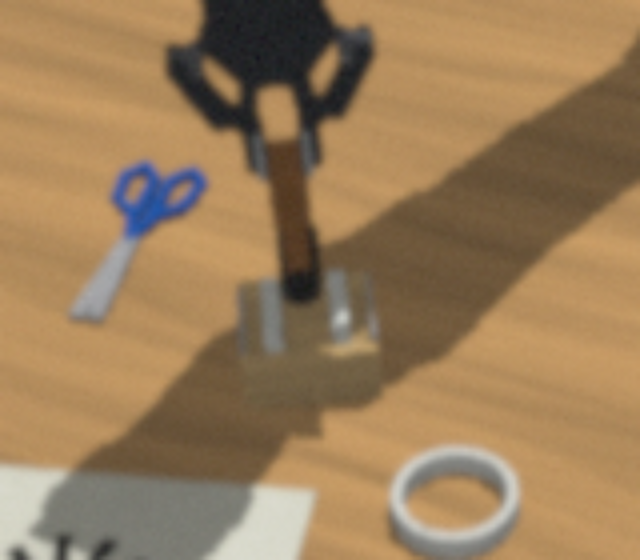

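View pics/w5.png

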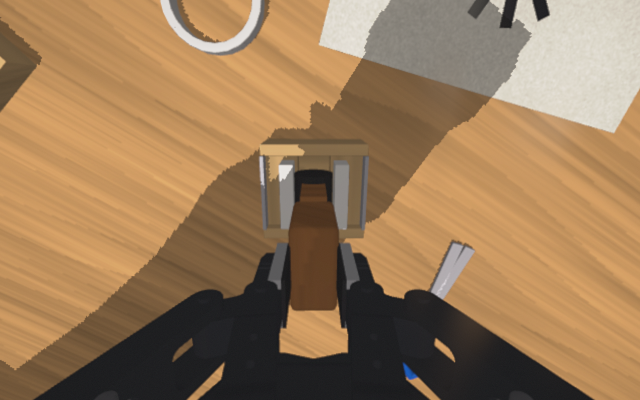

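The scene crop shows the stamp upright in the gripper, with its foot at crop (300,285) above the open keepers. The handle top is at 0.180 m, so the foot is at about 0.078 m. The wrist view shows both keepers back and the stamp centred at about column 314.

```bash
python3 -c "
from bench import manip
print(manip.job_done())"
```

```text
the job is handed in; nothing more can be done
None
```

I rocked the stamp to both sides, which pushed each keeper back about 9 mm, then lifted it and handed the job in with the gripper holding it upright, its foot about 78 mm above the stand's underside; no verdict came back.

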